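# Lock the board slide and hold a spring probe on the ringed test pad

## Task

First swing the red cam lever on the board fixture all the way round, to the left, so that the board slide is locked. Then take the spring probe out of its blue stand and hold its tip on the gold test pad with the red ring, the probe square to the tilted board and pressed only lightly, so that its spring plunger is about half in; touch the board nowhere else with the probe and do not shift the board or the things lying round about. Finish holding it there: do not put the probe down or let go.

Things in the scene. Friction and masses are not known exactly. Their poses are not given: they have to be found in the camera images.
- fixture: Grey board fixture fixed to the bench, base 170 x 210 mm, with an aluminium bed tilted 20 degrees (0.349 rad), low edge toward the robot. Origin: centre of the base's underside; z up, x toward the high edge, y left along the slide. Bed top 55 mm high over the origin, 29 mm at the low and 85 mm at the high edge; bed normal (-0.342, 0, 0.940) in this frame. Position and yaw vary.
- carriage (a joint): Position (m) along the fixture's y of the grey carriage that carries the green circuit board; range -0.03 to 0.03, starts within +-0.025. It slides at about 1 N until the locked cam lever presses a brake shoe on its front edge. It is already where it should be: leave it.
- pad (a point): Centre of the marked test pad on the board's top: gold disc of 14 mm, round it a white and a red ring (25 mm across). Axes: z upward normal of the board, x up the slope, y along the slide. Board 90 x 120 mm; parts on it are at most 8 mm tall, none within 20 mm of this point. Two plain gold pads without rings, the nearer 40 mm away, are not to be touched.
- cam_lever (a joint): Angle (rad) of the red cam lever: 0 free, pointing to the fixture's -x (toward the robot); 1.5 locked, at its stop, pointing to +y (left) along the board's front edge. Turns clockwise seen from above about an axis normal to the tilted bed. Friction 0.09 N m (1.5 N at the knob), a little more from about 1.3 rad where the cam bites; it stays where it is left. Starts at 0 to 0.35.
- cam_lever_hinge (a point): Point on the lever's axis, in the plane of the knob point, 60 mm from it. Axes: x up the slope, y along the slide (left), z the bed's normal, which is the axis of the lever.
- knob (a point): Middle of the grip of the black knob at the lever's end: 17 to 20 mm across, standing 36 mm tall along the bed's normal; its top is 14 mm above this point, the red arm's top 18 mm below. Axes turn with the lever: x from knob to pivot, z the bed's normal. This point is 44 mm above the bed, 17 mm above the board's top; locked, it is 22 mm in front of the carriage's front edge.
- stand: Blue block 64 x 64 x 66 mm on a thin dark foot plate 76 mm square (top of the block 66 mm above the bench), fixed to the bench, with one upright hole of 19 mm diameter, 62 mm deep, in the middle of its top. Origin: centre of its underside. Position and yaw vary.
- probe: Round spring test probe, 80 g, 135 mm, upright in the stand, its yellow flange (29 mm wide, 5 mm thick) resting on the stand's top. Origin: on its axis, flange underside; z along the axis from tip to handle end. Black handle, 17 mm thick, from 5 to 78 mm (grip at about 45 mm); steel nose, 12 mm thick, down to -45 mm; brass plunger, 6 mm thick, to -57 mm. Lift 60 mm to clear the stand.
- probe_tip (a point): The point of the plunger, 57 mm below the probe's origin along its axis while the plunger is out. Axes as the probe's.
- probe_plunger (a joint): How far the plunger is pushed in (m): 0 out, 0.010 fully in. Spring force 0.8 N when it starts to move, plus 0.4 N per mm: 2.8 N at 5 mm, 4.8 N fully in.
- relay: Bystander: clear plug-in relay with a black foot, 27 x 21 x 34 mm, origin under its centre. Leave it alone.
- heat_sink: Bystander: silver finned heat sink, 24 x 36 x 22 mm, origin under its centre. Leave it alone.
- terminal_strip: Bystander: white screw terminal strip, 17 x 58 x 15 mm, origin under its centre. Leave it alone.

How it is judged (in metres and radians):
On the way, in this order (a step that is already met when the one before it is completed fails the run):
1. the cam lever is swung round to its locked stop (over 1.35 rad) with the probe still in its stand (value of joint cam_lever above 1.35 rad and distance of probe from where it was at the start of the episode below 0.03 m), for 0.2 s.
2. the probe is lifted out of the stand in the gripper, the lever still locked (contact force between the fingers and probe above 1 N and distance of probe from where it was at the start of the episode above 0.055 m and contact force between probe and stand below 0.1 N and value of joint cam_lever above 1.3 rad), for 0.2 s.
At the end, for the whole second after the job is handed in: Gripper holds the probe, tip within 7 mm of the ringed pad's centre, square to the board within 0.14 rad, handle up, at rest, clear of the stand; plunger 2.5 to 8 mm in, push 0.5 to 8 N; lever locked (over 1.3 rad); pad moved less than 8 mm (distance between probe_tip and pad below 0.007 m and angle between the z axis of probe and the z axis of pad, either way round below 0.14 rad and z of probe in the frame of pad above 0.03 m and value of joint probe_plunger between 0.0025 and 0.008 m and contact force between probe and fixture between 0.5 and 8 N and contact force between the fingers and probe above 1 N and contact force between probe and stand below 0.1 N and linear speed of probe below 0.02 m/s and value of joint cam_lever above 1.3 rad and distance of pad from where it was at the start of the episode below 0.008 m); the arm keeps its last pose, push and grip.
It fails at once if the probe presses on the fixture with more than 12 N (contact force between probe and fixture above 12 N).
It fails at once if the probe touches the board or fixture more than 15 mm from the marked pad (contact force between probe and fixture above 0.3 N and distance between probe_tip and pad above 0.015 m).
It fails at once if the board is shifted by more than 15 mm (distance of pad from where it was at the start of the episode above 0.015 m).
It fails at once if a bystander is disturbed (moved more than 25 mm) (distance of any of relay, heat_sink, terminal_strip from where it was at the start of the episode above 0.025 m).
It also fails if it takes over 45 s, if anything falls off the work surface, if the arm or the gripper's body presses on something with over 40 N, if the wrist force passes 120 N, or if a joint passes its speed limit or range.

## Robot

A 7-joint arm with a two-finger parallel gripper is mounted at the origin on a cart in front of the work surface, level with it; the furniture and walls round the work are solid. World frame = base frame: x ahead of the robot, y to its left, z up, the work surface at z = 0. Lengths are in mm, angles in rad, forces in N, time in s.
With the tool pointing down it reaches from about 400 to 875 mm from the base axis. Payload 4.4 kg.
Tool frame: the origin (TCP) lies midway between the tips of the shut fingers; the grasp point (between the pads) lies 19 mm behind it; z points along the fingers, y is the line along which they close (so a half turn about z gives the same grasp; the last joint's range is limited). The gripper opens to 85 mm and grips with 20 to 120 N. Pads are 22 mm wide; open, the fingers measure 114 mm over their backs; the gripper's body (76 mm by 85 mm) begins 54 mm behind the grasp point. The pads swing forward as they close: fully open they stand 13 mm farther back than shut.
Start: joints at [-1.404, 0.628, 0.038, 1.517, -0.027, 0.996, -0.02], TCP at [149.931, 632.486, 231.313] pointing down, gripper open.
Joint ranges: [-3.06, 3.06], [-0.37, 2.12], [-1.25, 1.32], [0.18, 2.47], [-1.1, 4.24], [0.23, 1.98], [-2.94, 2.94]. Speed limits (rad/s): [2.57, 2.57, 3.14, 3.14, 3.14, 3.14, 3.14].

## Interface

Orientations are given as [roll, pitch, yaw] about the fixed x, y, z axes, in that order (R = Rz(yaw) Ry(pitch) Rx(roll)).
In Python, from cell import ctrl, get_image, get_calibration gives the robot as it stands.
- The arm moves only by the shell command python3 -m creep 'ROWS'. ROWS is JSON, a list of rows, each an object of numbers: "dx", "dy", "dz": the shift along the world's x, y, z normalised to -1 to 1, where 1 is 0.4 m; "rx", "ry", "rz": the turn, a rotation vector about the world's x, y, z normalised to -1 to 1, where 1 is 2 pi rad; "grip": the closure, from -1 (fully open) to 1 (shut). A call has exactly 5 rows; each row is the pose to reach, as a shift and turn from the pose commanded when the call began, turning the shorter way round; what a row does not reach only later rows make up. A row lasts 1/8 s, in which the tool goes at most 62.5 mm and 10.7 degrees, less where a joint would pass 70% of its speed; a pose out of reach is approached as far as the arm can. A call with a number of a shift or a turn outside -1 to 1 is refused whole. A call with a gripper value outside its range is refused whole. The fingers move at their own pace and stop on an object; the grip force is fixed at half the most. Time passes only in rows, so rows that repeat a pose let the fingers close, or fill a call up. It gives the time, the measured TCP pose, the force, the opening and the grip force at its end, in the units of the state.
- ctrl.read_state(): the state, without advancing time (a new reading comes with each control period).
- get_image(name): name is "scene" or "top" or "wrist"; returns the picture (480x640x3 uint8, red, green, blue); there is no depth.
- get_calibration(name): a dict with "mtx" (3x3 intrinsics, pixels), "world_from_camera" (4x4, takes a point from camera to world coordinates). Camera axes: x right, y down, z forward; pixel columns grow to the right and rows downward; lengths in mm; the calibration is good to about 2 mm. A picture is of the moment at which its call begins: read the wrist's pose just before it. get_calibration takes no time and is no camera call; for the wrist camera it gives the pose at the moment of the call.
- ctrl.finish_job(): hands the job in; it is judged then, once.
The state is a dict: "clock": time; "qpos": joint angles; "qd": joint speeds; "tau": joint torques, N m; "eef_pos": TCP position; "tool_rot": TCP orientation; "force": force on the tool from outside, world axes, zero at the start; "torque": the same for the moment, N m; "width": finger opening in mm; "gripper_force": force on a finger pad.
Only numpy, scipy, OpenCV 4.12 (cv2) and the standard library are available. Lean on these libraries where they do the work, as an engineer would, in place of code of your own. Each camera call takes 0.05 s, during which the arm holds its last target. There are 200 camera calls.

## Working session

There is one attempt and no reset: what is moved stays moved. The work goes in short steps, Python scripts to look and compute and a shell command to move; the robot and the scene stay as the last step left them, time stands still between calls to the robot, and variables do not carry over. Pictures are saved under pics/ and viewed, at most 10 in all, crops included, and the job is handed in when it is done.

```bash
mkdir -p pics
python3 - <<'E'
from cell import ctrl,get_image,get_calibration
import cv2,numpy as np
for n in("scene","top"):
    im=get_image(n);cv2.imwrite(f"pics/{n}0.png",im[...,::-1]);c=get_calibration(n);print(n,np.round(c["mtx"],1).tolist(),np.round(c["world_from_camera"],3).tolist())
s=ctrl.read_state();print(s["clock"],s["eef_pos"],s["tool_rot"],s["width"])
E
```

```text
scene [[458.2, 0.0, 320.8], [0.0, 458.2, 237.7], [0.0, 0.0, 1.0]] [[0.88, -0.368, 0.3, 226.861], [-0.475, -0.684, 0.554, -420.827], [0.002, -0.63, -0.776, 870.93], [0.0, 0.0, 0.0, 1.0]]
top [[620.7, 0.0, 322.1], [0.0, 620.7, 239.5], [0.0, 0.0, 1.0]] [[-0.145, -0.964, 0.221, 302.906], [-0.989, 0.141, -0.034, 143.207], [0.002, -0.224, -0.975, 1110.743], [0.0, 0.0, 0.0, 1.0]]
0.1 [149.79592028 631.94090248 230.48781358] [-3.13991871e+00  1.74824766e-05  2.90881133e+00] 85.03187457082296
```

View pics/top0.png

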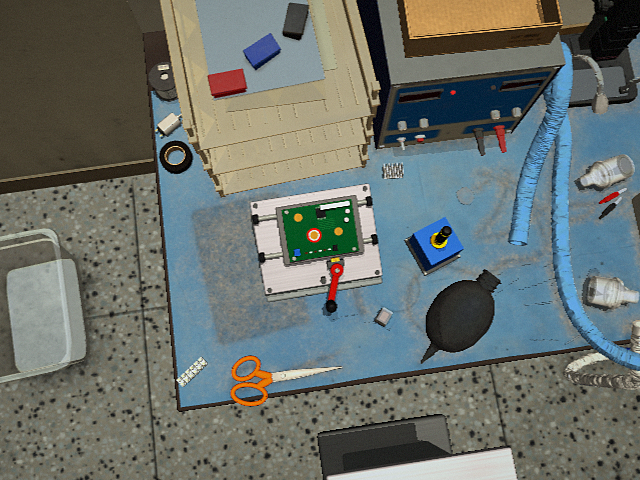

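View pics/scene0.png

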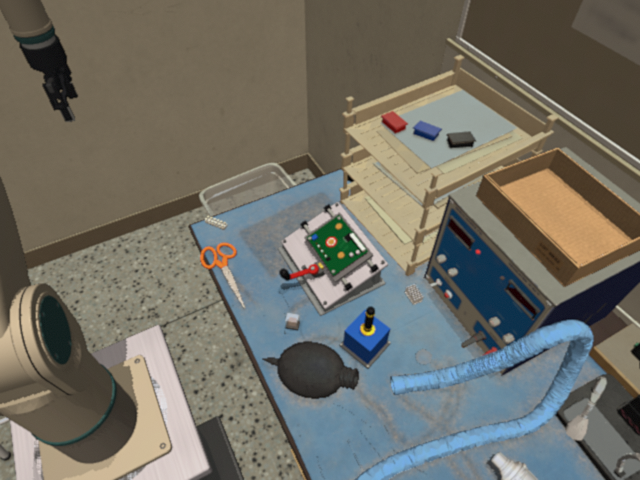

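The top view shows the fixture around (315,240), the lever knob near (331,306), the stand at (436,246) and the probe end at (446,232). I'll enlarge both views to read finer positions.

Run:
```python
import cv2
a=cv2.imread("pics/top0.png")[170:320,240:470]
cv2.imwrite("pics/topc.png",cv2.resize(a,None,fx=3.4,fy=3.4,interpolation=cv2.INTER_CUBIC))
a=cv2.imread("pics/scene0.png")[195:370,270:400]
cv2.imwrite("pics/scenec.png",cv2.resize(a,None,fx=3.4,fy=3.4,interpolation=cv2.INTER_CUBIC))
```

```text
(no output)
```

View pics/topc.png

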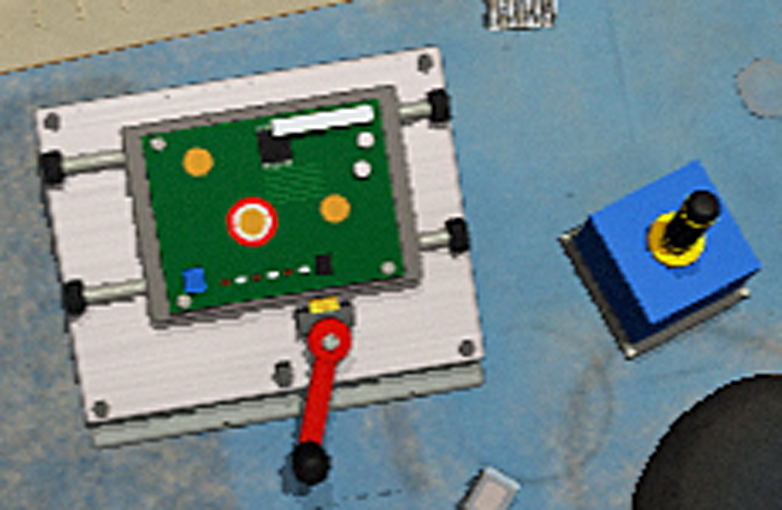

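View pics/scenec.png

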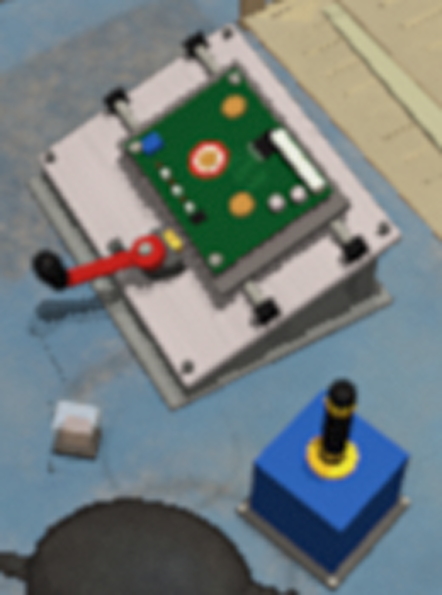

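The crops give the bed corners, pad (top crop 252,221; scene crop 208,159), lever hinge (329,342; 148,251), knob top (310,460; 45,263) and probe end (704,205; 341,392). Next I fit the poses with the known heights.

```bash
cat > h.py <<'E'
import numpy as np
from cell import ctrl,get_image,get_calibration
from scipy.optimize import least_squares
from scipy.spatial.transform import Rotation as Ro
C={n:get_calibration(n) for n in("top","scene")}
O={"top":(240,170),"scene":(270,195)}
def full(n,p): return (np.array(p)+.5)/3.4-.5+O[n]
def proj(n,P):
    T=np.linalg.inv(C[n]["world_from_camera"]);q=T[:3,:3]@P+T[:3,3];q=C[n]["mtx"]@q;return q[:2]/q[2]
def tri(a,b):
    f=lambda P:np.r_[proj("top",P)-full("top",a),proj("scene",P)-full("scene",b)]
    r=least_squares(f,[550,100,50]);return r.x,np.abs(r.fun).max()
E
python3 - <<'E'
from h import *
tc=dict(fl=(37*0+88,424),bl=(37,108),br=(438,47),fr=(483,357))
sc=dict(fl=(42,158),bl=(240,22),br=(400,238),fr=(187,388))
L=dict(fl=(-77,105,29),bl=(77,105,85),br=(77,-105,85),fr=(-77,-105,29))
def fx(p,l): return Ro.from_euler('z',p[2]).apply(l)+[p[0],p[1],0]
def f(p,v=("top","scene")): return np.concatenate([proj(n,fx(p,L[k]))-full(n,d[k]) for n,d in(("top",tc),("scene",sc)) if n in v for k in L])
for v in (("top",),("scene",),("top","scene")):
    r=least_squares(f,[600,150,0],args=(v,));print(v,r.x.round(3),np.abs(r.fun).max().round(2))
p=r.x
nb=Ro.from_euler('z',p[2]).apply([-.342,0,.940])
for k,a,b in(("pad",(252,221),(208,159)),("hinge",(329,342),(148,251)),("knobtop",(310,460),(45,263)),("pend",(704,205),(341,392)),("flange",(678,238),(332,457))):
    P,e=tri(a,b);q=Ro.from_euler('z',-p[2]).apply(P-[p[0],p[1],0]);s=Ro.from_euler('y',.349).apply(q-[0,0,55])
    print(k,P.round(1),"err",e.round(2),"bed(slope,y,n)",s.round(1))
S=[(586,216),(696,160),(760,267),(648,325)];S2=[(255,463),(325,393),(408,457),(340,528)]
print("stand",np.mean([tri(a,b)[0] for a,b in zip(S,S2)],0).round(1))
print(nb)
E
```

```text
('top',) [5.44162e+02 1.15470e+02 1.70000e-02] 1.25
('scene',) [ 5.44780e+02  1.12175e+02 -2.00000e-03] 1.39
('top', 'scene') [5.44503e+02 1.14433e+02 1.10000e-02] 2.17
pad [545.5 120.4  85.3] err 0.14 bed(slope,y,n) [11.4  6.  28.2]
hinge [484.3  90.2  60.7] err 0.36 bed(slope,y,n) [-54.9 -23.6  26.1]
knobtop [424.3 109.   66. ] err 0.9 bed(slope,y,n) [-109.3   -4.2   51.5]
pend [508.6 -91.  140.7] err 0.46 bed(slope,y,n) [  -6.4 -205.1   93.6]
flange [509.  -92.1  68.9] err 0.38 bed(slope,y,n) [ -30.7 -206.1   26. ]
stand [509.3 -89.9  58. ]
[-0.34198073 -0.00363028  0.94      ]
```

```bash
cat >> h.py <<'E'
FX=np.array([544.5,114.4,.011])
def bed(s,y,n):  # bed coords -> world
    return Ro.from_euler('z',FX[2]).apply(Ro.from_euler('y',-.349).apply([s,y,n])+[0,0,55])+[FX[0],FX[1],0]
def pusher(th,off,dn=-3):
    h=np.array([-55,-23.6]);k=h+60*np.array([-np.cos(th),np.sin(th)]);t=np.array([np.sin(th),np.cos(th)])
    P=bed(*k,44);d=bed(*(k+t),44)-P;d[2]=0;d/=np.linalg.norm(d)
    return P-off*d+[0,0,dn], np.arctan2(-d[1],-d[0])+np.pi  # position, tangent yaw
def rows(targets):
    """targets: (pos, Rotation)"""
    s=ctrl.read_state();p=np.array(s["eef_pos"]);R=Ro.from_euler('xyz',s["tool_rot"])
    print("t",round(s["clock"],2),"p",p.round(1),"rpy",np.round(s["tool_rot"],3),"F",np.round(s["force"],1),"w",round(s["width"],1))
    for P,Q in targets:
        print(((np.array(P)-p)/400).round(4),((Q*R.inv()).as_rotvec()/2/np.pi).round(4),np.round(P,1))
def down(y): return Ro.from_euler('xyz',[np.pi,0,y])
E
python3 - <<'E'
from h import *
print("relay",tri((490,490),(77,430))[0].round())
T=[]
for th,off in((.33,40),(.33,19),(.6,19),(.9,19),(1.2,19),(1.5,19)):
    P,y=pusher(th,off); print(th,P.round(1),y.round(3)); T.append((P,down(y)))
P,y=pusher(.33,40);print("above");rows([(np.r_[P[:2],150],down(y))]+T)
E
```

```text
relay [400.  18.  19.]
0.33 [412.6  70.7  55.1] 1.27
0.33 [418.9  90.8  55.1] 1.27
0.6 [421.  107.3  57.6] 1.01
0.9 [428.1 124.3  61.8] 0.712
1.2 [439.5 138.3  67.1] 0.403
1.5 [454.5 148.2  73.1] 0.086
above
t 0.1 p [149.8 631.9 230.5] rpy [-3.14   0.     2.909] F [ 0.1 -0.3 -0.2] w 85.0
[ 0.6571 -1.4031 -0.2012] [ 2.000e-04 -3.000e-04 -2.608e-01] [412.6  70.7 150. ]
[ 0.6571 -1.4031 -0.4384] [ 2.000e-04 -3.000e-04 -2.608e-01] [412.6  70.7  55.1]
[ 0.6727 -1.3529 -0.4384] [ 2.000e-04 -3.000e-04 -2.608e-01] [418.9  90.8  55.1]
[ 0.6781 -1.3115 -0.4322] [ 1.000e-04 -3.000e-04 -3.021e-01] [421.  107.3  57.6]
[ 0.6957 -1.2692 -0.4218] [ 1.000e-04 -3.000e-04 -3.496e-01] [428.1 124.3  61.8]
[ 0.7243 -1.2341 -0.4085] [ 0.000e+00 -3.000e-04 -3.988e-01] [439.5 138.3  67.1]
[ 0.7617 -1.2093 -0.3935] [-0.000e+00 -4.000e-04 -4.492e-01] [454.5 148.2  73.1]
```

```bash
python3 -m creep '[{"dx":0.07,"dy":-0.15,"rz":-0.028,"grip":0.76},{"dx":0.14,"dy":-0.29,"rz":-0.056,"grip":0.76},{"dx":0.21,"dy":-0.43,"rz":-0.084,"grip":0.76},{"dx":0.27,"dy":-0.57,"rz":-0.112,"grip":0.76},{"dx":0.33,"dy":-0.7,"rz":-0.14,"grip":0.76}]'
python3 -m creep '[{"dx":0.07,"dy":-0.14,"rz":-0.026,"grip":0.76},{"dx":0.13,"dy":-0.28,"rz":-0.052,"grip":0.76},{"dx":0.2,"dy":-0.42,"rz":-0.078,"grip":0.76},{"dx":0.26,"dy":-0.56,"dz":-0.1,"rz":-0.1,"grip":0.76},{"dx":0.33,"dy":-0.7,"dz":-0.2,"rz":-0.12,"grip":0.76}]'
python3 - <<'E'
from h import *
P,y=pusher(.33,40);rows([(P,down(y))])
E
```

```text
t 0.1 p [149.8 631.9 230.5] rpy [-3.14   0.     2.909] F [ 0.1 -0.3 -0.2] w 85.0
[ 0.6571 -1.4031 -0.4384] [ 2.000e-04 -3.000e-04 -2.608e-01] [412.6  70.7  55.1]$[0]: bad value
$[0]: bad value
```

```bash
python3 -m creep '[{"dx":0.07,"dy":-0.15,"dz":0,"rx":0,"ry":0,"rz":-0.028,"grip":0.76},{"dx":0.14,"dy":-0.29,"dz":0,"rx":0,"ry":0,"rz":-0.056,"grip":0.76},{"dx":0.21,"dy":-0.43,"dz":0,"rx":0,"ry":0,"rz":-0.084,"grip":0.76},{"dx":0.27,"dy":-0.57,"dz":0,"rx":0,"ry":0,"rz":-0.112,"grip":0.76},{"dx":0.33,"dy":-0.7,"dz":0,"rx":0,"ry":0,"rz":-0.14,"grip":0.76}]'
python3 - <<'E'
from h import *
P,y=pusher(.33,40);rows([(P,down(y))])
E
```

```text
clock: 0.72
eef_pos: [282.4, 350.3, 231.3]
tool_rot: [-3.141, 0.0, 2.023]
force: [2.0, 1.4, 0.1]
width: 10.1
gripper_force: 0.0
t 0.72 p [282.4 350.3 231.3] rpy [-3.141  0.     2.023] F [2.  1.4 0.1] w 10.1
[ 0.3255 -0.699  -0.4403] [ 0.     -0.     -0.1198] [412.6  70.7  55.1]
```

```bash
python3 -m creep '[{"dx":0.07,"dy":-0.14,"dz":0,"rx":0,"ry":0,"rz":-0.025,"grip":0.76},{"dx":0.13,"dy":-0.28,"dz":0,"rx":0,"ry":0,"rz":-0.05,"grip":0.76},{"dx":0.2,"dy":-0.42,"dz":0,"rx":0,"ry":0,"rz":-0.075,"grip":0.76},{"dx":0.26,"dy":-0.56,"dz":-0.1,"rx":0,"ry":0,"rz":-0.1,"grip":0.76},{"dx":0.325,"dy":-0.7,"dz":-0.2,"rx":0,"ry":0,"rz":-0.12,"grip":0.76}]'
python3 - <<'E'
from h import *
import cv2
P,y=pusher(.33,40);rows([(P,down(y))])
im=get_image("top")[...,::-1]
cv2.imwrite("pics/t1.png",cv2.resize(im[170:320,240:470],None,fx=3.4,fy=3.4,interpolation=cv2.INTER_CUBIC))
E
```

```text
clock: 1.35
eef_pos: [405.2, 87.7, 162.5]
tool_rot: [3.14, -0.001, 1.272]
force: [0.3, 1.6, -0.6]
width: 10.7
gripper_force: 0.0
t 1.35 p [405.2  87.7 162.5] rpy [ 3.140e+00 -1.000e-03  1.272e+00] F [ 0.3  1.6 -0.6] w 10.7
[ 0.0186 -0.0425 -0.2684] [-0.0001  0.0003 -0.0002] [412.6  70.7  55.1]
```

```bash
python3 -m creep '[{"dx":0.018,"dy":-0.042,"dz":0,"rx":0,"ry":0,"rz":0,"grip":0.76},{"dx":0.018,"dy":-0.042,"dz":-0.09,"rx":0,"ry":0,"rz":0,"grip":0.76},{"dx":0.018,"dy":-0.042,"dz":-0.15,"rx":0,"ry":0,"rz":0,"grip":0.76},{"dx":0.018,"dy":-0.042,"dz":-0.15,"rx":0,"ry":0,"rz":0,"grip":0.76},{"dx":0.018,"dy":-0.042,"dz":-0.15,"rx":0,"ry":0,"rz":0,"grip":0.76}]'
python3 - <<'E'
from h import *
import cv2
P,y=pusher(.33,40);rows([(P,down(y))])
im=get_image("top")[...,::-1]
cv2.imwrite("pics/t2.png",cv2.resize(im[170:320,240:470],None,fx=3.4,fy=3.4,interpolation=cv2.INTER_CUBIC))
E
```

```text
clock: 2.02
eef_pos: [411.9, 72.2, 103.6]
tool_rot: [3.141, -0.0, 1.275]
force: [0.2, 0.1, 0.5]
width: 10.5
gripper_force: 0.0
t 2.02 p [411.9  72.2 103.6] rpy [ 3.141 -0.     1.275] F [0.2 0.1 0.5] w 10.5
[ 0.0019 -0.0037 -0.1212] [-0.      0.0001 -0.0008] [412.6  70.7  55.1]
```

View pics/t2.png

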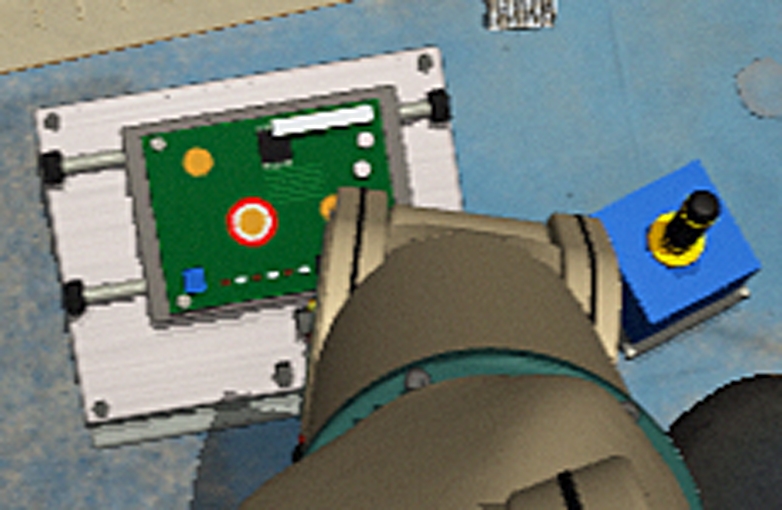

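The arm hides the lever from above; the TCP is where it was planned. I descend and approach to just short of contact.

```bash
python3 -m creep '[{"dx":0,"dy":-0.003,"dz":-0.06,"rx":0,"ry":0,"rz":0,"grip":0.76},{"dx":0,"dy":-0.003,"dz":-0.12,"rx":0,"ry":0,"rz":0,"grip":0.76},{"dx":0,"dy":-0.003,"dz":-0.12,"rx":0,"ry":0,"rz":0,"grip":0.76},{"dx":0.012,"dy":0.035,"dz":-0.12,"rx":0,"ry":0,"rz":0,"grip":0.76},{"dx":0.016,"dy":0.045,"dz":-0.12,"rx":0,"ry":0,"rz":0,"grip":0.76}]'
python3 - <<'E'
from h import *
rows([(P,down(y)) for P,y in (pusher(t,19) for t in (.33,.45,.6,.75,.9,1.05,1.2,1.35,1.5))])
import cv2
im=get_image("scene")[...,::-1]
cv2.imwrite("pics/s2.png",cv2.resize(im[195:370,240:400],None,fx=3.4,fy=3.4,interpolation=cv2.INTER_CUBIC))
E
```

```text
clock: 2.7
eef_pos: [419.4, 91.0, 56.2]
tool_rot: [3.138, -0.001, 1.277]
force: [-0.1, -0.4, 0.2]
width: 10.6
gripper_force: 0.3
t 2.7 p [419.4  91.   56.2] rpy [ 3.138e+00 -1.000e-03  1.277e+00] F [-0.1 -0.4  0.2] w 10.6
[-0.0014 -0.0006 -0.0027] [-0.0001  0.0005 -0.001 ] [418.9  90.8  55.1]
[-0.0003  0.018  -0.0003] [-0.      0.0006 -0.0193] [419.3  98.2  56.1]
[0.004  0.0408 0.0035] [ 0.      0.0006 -0.0424] [421.  107.3  57.6]
[0.0114 0.0626 0.0083] [ 0.0001  0.0006 -0.0659] [424.  116.1  59.5]
[0.0216 0.0831 0.014 ] [ 0.0001  0.0006 -0.0898] [428.1 124.3  61.8]
[0.0347 0.1018 0.0203] [ 1.000e-04  5.000e-04 -1.142e-01] [433.3 131.7  64.3]
[0.0502 0.1182 0.0273] [ 0.0002  0.0005 -0.139 ] [439.5 138.3  67.1]
[0.0679 0.1321 0.0346] [ 0.0002  0.0005 -0.1641] [446.6 143.9  70. ]
[0.0876 0.143  0.0422] [ 0.0003  0.0005 -0.1895] [454.5 148.2  73.1]
```

View pics/s2.png

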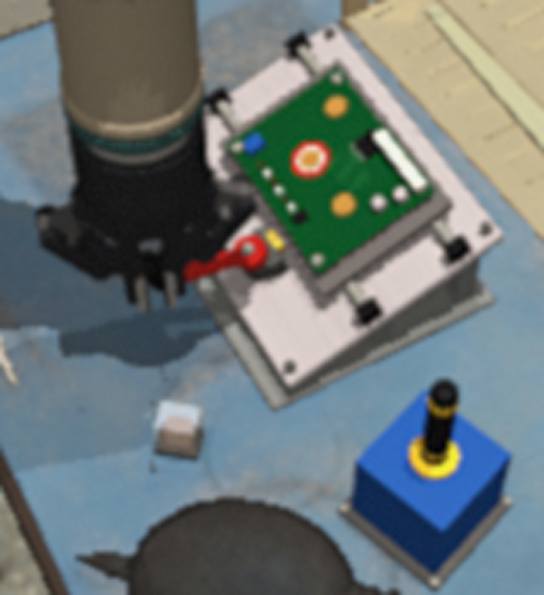

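The fingers stand just to the right of the knob with the red arm beside them at (220,262). Now the sweep.

```bash
python3 -m creep '[{"dx":0,"dy":0.018,"dz":0,"rx":0,"ry":0,"rz":-0.019,"grip":0.76},{"dx":0.004,"dy":0.041,"dz":0.003,"rx":0,"ry":0,"rz":-0.042,"grip":0.76},{"dx":0.011,"dy":0.063,"dz":0.008,"rx":0,"ry":0,"rz":-0.066,"grip":0.76},{"dx":0.022,"dy":0.083,"dz":0.014,"rx":0,"ry":0,"rz":-0.09,"grip":0.76},{"dx":0.035,"dy":0.102,"dz":0.02,"rx":0,"ry":0,"rz":-0.114,"grip":0.76}]'
python3 - <<'E'
from h import *
rows([(P,down(y)) for P,y in (pusher(t,o) for t,o in ((1.05,19),(1.2,19),(1.35,19),(1.5,19),(1.5,15),(1.5,12)))])
E
```

```text
clock: 3.38
eef_pos: [431.0, 130.6, 63.6]
tool_rot: [-3.141, 0.001, 0.554]
force: [-1.3, -0.9, -1.0]
width: 10.4
gripper_force: 0.9
t 3.38 p [431.  130.6  63.6] rpy [-3.141e+00  1.000e-03  5.540e-01] F [-1.3 -0.9 -1. ] w 10.4
[0.0059 0.0028 0.0018] [ 0.     -0.0002  0.0008] [433.3 131.7  64.3]
[0.0214 0.0192 0.0087] [-0.     -0.0002 -0.024 ] [439.5 138.3  67.1]
[0.0391 0.0331 0.0161] [-0.     -0.0002 -0.0491] [446.6 143.9  70. ]
[0.0588 0.044  0.0237] [-0.     -0.0002 -0.0744] [454.5 148.2  73.1]
[0.0687 0.0449 0.0237] [-0.     -0.0002 -0.0744] [458.4 148.6  73.1]
[0.0762 0.0456 0.0237] [-0.     -0.0002 -0.0744] [461.4 148.8  73.1]
```

```bash
python3 -m creep '[{"dx":0.021,"dy":0.019,"dz":0.008,"rx":0,"ry":0,"rz":-0.024,"grip":0.76},{"dx":0.038,"dy":0.032,"dz":0.016,"rx":0,"ry":0,"rz":-0.049,"grip":0.76},{"dx":0.056,"dy":0.042,"dz":0.023,"rx":0,"ry":0,"rz":-0.074,"grip":0.76},{"dx":0.062,"dy":0.043,"dz":0.023,"rx":0,"ry":0,"rz":-0.074,"grip":0.76},{"dx":0.068,"dy":0.044,"dz":0.023,"rx":0,"ry":0,"rz":-0.074,"grip":0.76}]'
python3 - <<'E'
from h import *
rows([(P,down(y)) for P,y in (pusher(t,o) for t,o in ((1.5,19),(1.5,12)))])
E
```

```text
clock: 4.0
eef_pos: [454.3, 148.9, 72.1]
tool_rot: [-3.139, 0.009, 0.098]
force: [-10.9, -0.0, 7.4]
width: 9.9
gripper_force: 5.8
t 4.0 p [454.3 148.9  72.1] rpy [-3.139  0.009  0.098] F [-10.9  -0.    7.4] w 9.9
[ 0.0005 -0.0016  0.0025] [-0.0003 -0.0014 -0.0019] [454.5 148.2  73.1]
[ 0.0179 -0.      0.0025] [-0.0003 -0.0014 -0.0019] [461.4 148.8  73.1]
```

```bash
python3 -m creep '[{"dx":0.005,"dy":0,"dz":0,"rx":0,"ry":0,"rz":0,"grip":0.76},{"dx":0.01,"dy":0,"dz":0,"rx":0,"ry":0,"rz":0,"grip":0.76},{"dx":0.01,"dy":0,"dz":0,"rx":0,"ry":0,"rz":0,"grip":0.76},{"dx":0.01,"dy":0,"dz":0,"rx":0,"ry":0,"rz":0,"grip":0.76},{"dx":0.01,"dy":0,"dz":0,"rx":0,"ry":0,"rz":0,"grip":0.76}]'
python3 -m creep '[{"dx":-0.05,"dy":0,"dz":0,"rx":0,"ry":0,"rz":0,"grip":0.76},{"dx":-0.07,"dy":0,"dz":0,"rx":0,"ry":0,"rz":0,"grip":0.76},{"dx":-0.07,"dy":0,"dz":0.1,"rx":0,"ry":0,"rz":0.02,"grip":0.3},{"dx":-0.05,"dy":-0.1,"dz":0.25,"rx":0,"ry":0,"rz":0.045,"grip":-0.4},{"dx":-0.02,"dy":-0.25,"dz":0.3,"rx":0,"ry":0,"rz":0.07,"grip":-1}]'
python3 - <<'E'
from h import *
rows([([509,-91.5,230],down(1.5))])
E
```

```text
clock: 4.62
eef_pos: [454.5, 148.9, 71.7]
tool_rot: [-3.137, 0.015, 0.098]
force: [-15.8, 0.6, 9.6]
width: 10.4
gripper_force: 9.3
clock: 5.25
eef_pos: [455.4, 57.9, 190.7]
tool_rot: [3.139, -0.004, 0.545]
force: [1.0, -1.2, 0.3]
width: 64.0
gripper_force: 0.0
t 5.25 p [455.4  57.9 190.7] rpy [ 3.139 -0.004  0.545] F [ 1.  -1.2  0.3] w 64.0
[ 0.1339 -0.3734  0.0982] [-0.0004  0.0007  0.152 ] [509.  -91.5 230. ]
```

```bash
python3 -m creep '[{"dx":0.01,"dy":-0.05,"dz":0.07,"rx":0,"ry":0,"rz":0.028,"grip":-1},{"dx":0.04,"dy":-0.12,"dz":0.07,"rx":0,"ry":0,"rz":0.057,"grip":-1},{"dx":0.07,"dy":-0.22,"dz":0.07,"rx":0,"ry":0,"rz":0.085,"grip":-1},{"dx":0.1,"dy":-0.3,"dz":0.07,"rx":0,"ry":0,"rz":0.113,"grip":-1},{"dx":0.134,"dy":-0.374,"dz":0.07,"rx":0,"ry":0,"rz":0.14,"grip":-1}]'
python3 - <<'E'
from h import *
import cv2
rows([([509,-91.5,92],down(1.5))])
print(np.round(ctrl.read_state()["qpos"],2))
a=get_image("scene")[195:370,270:400,::-1];b=get_image("top")[170:320,240:410,::-1]
a=cv2.resize(a,None,fx=3,fy=3,interpolation=3);b=cv2.resize(b,None,fx=2.4,fy=2.4,interpolation=3)
o=np.zeros((525,798,3),np.uint8);o[:,:390]=a;o[:360,390:]=b[:,:408];cv2.imwrite("pics/c3.png",o)
E
```

```text
clock: 5.88
eef_pos: [507.7, -94.0, 216.9]
tool_rot: [3.14, 0.0, 1.419]
force: [-0.2, -0.1, 1.1]
width: 85.5
gripper_force: 0.0
t 5.88 p [507.7 -94.  216.9] rpy [3.14  0.    1.419] F [-0.2 -0.1  1.1] w 85.5
[ 0.0031  0.0062 -0.3123] [0.0001 0.0003 0.0129] [509.  -91.5  92. ]
[-0.23  0.5   0.53  1.92 -0.34  0.81  0.33]
```

View pics/c3.png

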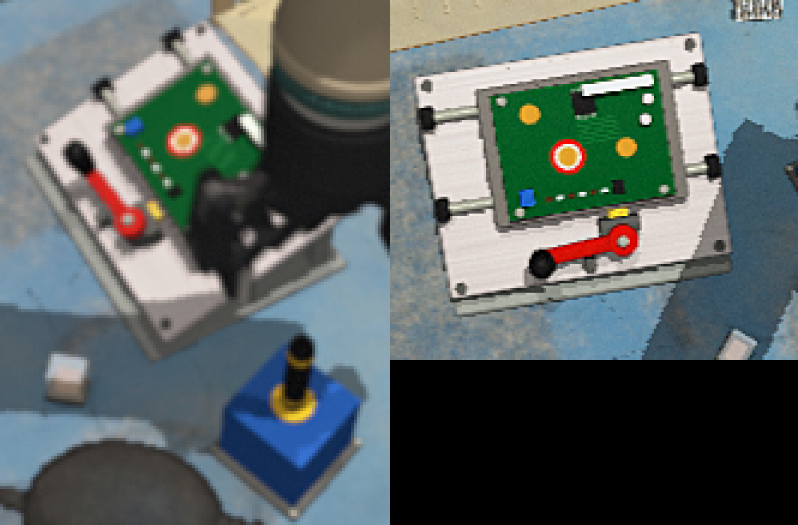

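The lever is locked against the board's front edge and the board is unmoved (pad at the same place). Descending on the probe.

```bash
python3 -m creep '[{"dx":0.003,"dy":0.007,"dz":-0.08,"rx":0,"ry":0,"rz":0.013,"grip":-1},{"dx":0.003,"dy":0.007,"dz":-0.16,"rx":0,"ry":0,"rz":0.013,"grip":-1},{"dx":0.003,"dy":0.007,"dz":-0.24,"rx":0,"ry":0,"rz":0.013,"grip":-1},{"dx":0.003,"dy":0.007,"dz":-0.312,"rx":0,"ry":0,"rz":0.013,"grip":-1},{"dx":0.003,"dy":0.007,"dz":-0.312,"rx":0,"ry":0,"rz":0.013,"grip":-1}]'
python3 - <<'E'
from h import *
rows([([509,-91.2,92],down(1.5))])
E
```

```text
clock: 6.6
eef_pos: [506.9, -88.7, 90.3]
tool_rot: [-3.138, -0.0, 1.495]
force: [-0.4, -0.1, -0.2]
width: 85.8
gripper_force: 0.0
t 6.6 p [506.9 -88.7  90.3] rpy [-3.138 -0.     1.495] F [-0.4 -0.1 -0.2] w 85.8
[ 0.0054 -0.0063  0.0044] [-0.0001 -0.0005  0.0008] [509.  -91.2  92. ]
```

```bash
python3 -m creep '[{"dx":0.005,"dy":-0.006,"dz":0.004,"rx":0,"ry":0,"rz":0,"grip":-0.5},{"dx":0.005,"dy":-0.006,"dz":0.004,"rx":0,"ry":0,"rz":0,"grip":0.2},{"dx":0.005,"dy":-0.006,"dz":0.004,"rx":0,"ry":0,"rz":0,"grip":1},{"dx":0.005,"dy":-0.006,"dz":0.004,"rx":0,"ry":0,"rz":0,"grip":1},{"dx":0.005,"dy":-0.006,"dz":0.004,"rx":0,"ry":0,"rz":0,"grip":1}]'
python3 - <<'E'
from h import *
rows([([509,-91.2,92],down(1.5))])
E
```

```text
clock: 7.22
eef_pos: [510.5, -91.5, 93.7]
tool_rot: [3.141, -0.0, 1.495]
force: [-0.2, 1.3, 6.1]
width: 15.8
gripper_force: 58.4
t 7.22 p [510.5 -91.5  93.7] rpy [ 3.141 -0.     1.495] F [-0.2  1.3  6.1] w 15.8
[-0.0038  0.0008 -0.0042] [-0.      0.0002  0.0008] [509.  -91.2  92. ]
```

```bash
python3 -m creep '[{"dx":0,"dy":0,"dz":0.04,"rx":0,"ry":0,"rz":0,"grip":1},{"dx":0,"dy":0,"dz":0.1,"rx":0,"ry":0,"rz":0,"grip":1},{"dx":0,"dy":0,"dz":0.17,"rx":0,"ry":0,"rz":0,"grip":1},{"dx":0,"dy":0,"dz":0.25,"rx":0,"ry":0,"rz":0,"grip":1},{"dx":0,"dy":0,"dz":0.3,"rx":0,"ry":0,"rz":0,"grip":1}]'
python3 -m creep '[{"dx":0,"dy":0,"dz":0.05,"rx":0,"ry":0,"rz":0,"grip":1},{"dx":0,"dy":0,"dz":0.1,"rx":0,"ry":0,"rz":0,"grip":1},{"dx":0,"dy":0,"dz":0.1,"rx":0,"ry":0,"rz":0,"grip":1},{"dx":0,"dy":0,"dz":0.1,"rx":0,"ry":0,"rz":0,"grip":1},{"dx":0,"dy":0,"dz":0.1,"rx":0,"ry":0,"rz":0,"grip":1}]'
python3 - <<'E'
from h import *
import cv2
Q=Ro.from_rotvec([0,0,.011])*Ro.from_rotvec([0,-.349,0])*down(1.5)
n=bed(0,0,1)-bed(0,0,0);pad=np.array([545.5,120.4,85.]);print(n)
rows([(pad+(84.7+h)*n,Q) for h in (60,20,0,-5)])
print(np.round(ctrl.read_state()["qpos"],2))
a=get_image("scene")[195:370,270:400,::-1];b=get_image("top")[170:320,240:470,::-1]
c=get_image("wrist")[...,::-1]
a=cv2.resize(get_image("scene")[100:320,270:430,::-1],None,fx=2.4,fy=2.4,interpolation=3);c=cv2.resize(c,(400,300))
o=np.zeros((530,800,3),np.uint8);o[:528,:384]=a;o[:300,400:]=c;cv2.imwrite("pics/c4.png",o)
E
```

```text
clock: 7.85
eef_pos: [510.5, -91.9, 215.3]
tool_rot: [3.14, 0.0, 1.495]
force: [0.2, -0.4, -0.9]
width: 15.9
gripper_force: 58.5
clock: 8.48
eef_pos: [509.5, -91.4, 252.3]
tool_rot: [-3.14, -0.0, 1.495]
force: [0.4, 0.1, 0.4]
width: 15.6
gripper_force: 58.5
[-0.34193758 -0.00376147  0.93971514]
t 8.47 p [509.5 -91.4 252.3] rpy [-3.14  -0.     1.495] F [0.4 0.1 0.4] w 15.6
[-0.0337  0.5282 -0.0783] [ 0.0001 -0.0558  0.0025] [496.  119.9 221. ]
[ 4.000e-04  5.286e-01 -1.723e-01] [ 0.0001 -0.0558  0.0025] [509.7 120.  183.4]
[ 0.0175  0.5288 -0.2193] [ 0.0001 -0.0558  0.0025] [516.5 120.1 164.6]
[ 0.0218  0.5288 -0.231 ] [ 0.0001 -0.0558  0.0025] [518.2 120.1 159.9]
[-0.25  0.46  0.54  1.87 -0.29  0.9   0.36]
```

View pics/c4.png

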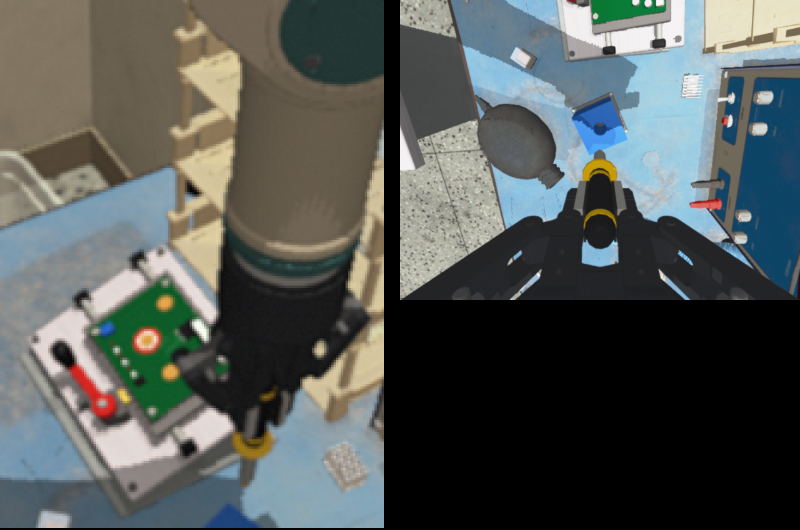

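The probe is held straight in the fingers, well clear of the stand. Moving above the pad with the tilt.

```bash
python3 -m creep '[{"dx":-0.01,"dy":0.1,"dz":0,"rx":0,"ry":-0.012,"rz":0,"grip":1},{"dx":-0.02,"dy":0.22,"dz":-0.02,"rx":0,"ry":-0.025,"rz":0.001,"grip":1},{"dx":-0.03,"dy":0.34,"dz":-0.04,"rx":0,"ry":-0.04,"rz":0.002,"grip":1},{"dx":-0.034,"dy":0.45,"dz":-0.06,"rx":0,"ry":-0.05,"rz":0.0025,"grip":1},{"dx":-0.034,"dy":0.528,"dz":-0.078,"rx":0,"ry":-0.0558,"rz":0.0025,"grip":1}]'
python3 -m creep '[{"dx":0,"dy":0,"dz":0,"rx":0,"ry":0,"rz":0,"grip":1},{"dx":0,"dy":0,"dz":0,"rx":0,"ry":0,"rz":0,"grip":1},{"dx":0,"dy":0,"dz":0,"rx":0,"ry":0,"rz":0,"grip":1},{"dx":0,"dy":0,"dz":0,"rx":0,"ry":0,"rz":0,"grip":1},{"dx":0,"dy":0,"dz":0,"rx":0,"ry":0,"rz":0,"grip":1}]'
cat >> h.py <<'E'
def padrows(hs,pad=(545.5,120.4,85.),L=84.7):
    Q=Ro.from_rotvec([0,0,.011])*Ro.from_rotvec([0,-.349,0])*down(1.5)
    n=bed(0,0,1)-bed(0,0,0)
    s=ctrl.read_state();R=Ro.from_euler('xyz',s["tool_rot"]);z=-R.apply([0,0,1])
    tip=np.array(s["eef_pos"])-L*z
    print("tip",tip.round(1),"tip in bed axes rel pad",Ro.from_euler('y',.349).apply(Ro.from_euler('z',-.011).apply(tip-pad)).round(1),"tilt err",np.arccos(z@n).round(4))
    rows([(np.array(pad)+(L+h)*n,Q) for h in hs])
E
python3 - <<'E'
from h import *
padrows((60,15,5,0,-5))
E
```

```text
clock: 9.3
eef_pos: [495.4, 121.7, 221.5]
tool_rot: [2.791, -0.024, 1.517]
force: [0.7, 0.2, -0.8]
width: 15.7
gripper_force: 58.7
clock: 9.93
eef_pos: [496.8, 119.0, 222.0]
tool_rot: [2.792, -0.023, 1.514]
force: [0.1, -0.3, 0.2]
width: 15.8
gripper_force: 58.7
tip [525.9 119.2 142.5] tip in bed axes rel pad [ 1.2 -1.  60.7] tilt err 0.0022
t 9.93 p [496.8 119.  222. ] rpy [ 2.792 -0.023  1.514] F [ 0.1 -0.3  0.2] w 15.8
[-0.0019  0.0022 -0.0027] [0.0001 0.0003 0.0002] [496.  119.9 221. ]
[ 0.0366  0.0027 -0.1084] [0.0001 0.0003 0.0002] [511.4 120.  178.7]
[ 0.0451  0.0028 -0.1319] [0.0001 0.0003 0.0002] [514.8 120.1 169.3]
[ 0.0494  0.0028 -0.1436] [0.0001 0.0003 0.0002] [516.5 120.1 164.6]
[ 0.0537  0.0029 -0.1554] [0.0001 0.0003 0.0002] [518.2 120.1 159.9]
```

Descend to about 10 mm off and look.

```bash
python3 -m creep '[{"dx":0.01,"dy":0.002,"dz":-0.03,"rx":0,"ry":0,"rz":0,"grip":1},{"dx":0.02,"dy":0.003,"dz":-0.06,"rx":0,"ry":0,"rz":0,"grip":1},{"dx":0.03,"dy":0.003,"dz":-0.09,"rx":0,"ry":0,"rz":0,"grip":1},{"dx":0.04,"dy":0.003,"dz":-0.118,"rx":0,"ry":0,"rz":0,"grip":1},{"dx":0.04,"dy":0.003,"dz":-0.118,"rx":0,"ry":0,"rz":0,"grip":1}]'
python3 - <<'E'
from h import *
import cv2
padrows((10,0,-5))
a=cv2.resize(get_image("scene")[190:290,270:370,::-1],(400,400),interpolation=3)
c=get_image("wrist")[...,::-1];c=cv2.resize(c[140:440,170:470],(400,400),interpolation=3)
cv2.imwrite("pics/c5.png",np.hstack([a,c]))
E
```

```text
clock: 10.55
eef_pos: [512.4, 120.5, 174.0]
tool_rot: [2.793, -0.022, 1.514]
force: [-0.3, 0.1, -1.0]
width: 15.6
gripper_force: 58.7
tip [541.4 120.6  94.4] tip in bed axes rel pad [-0.7  0.2 10.3] tilt err 0.0022
t 10.55 p [512.4 120.5 174. ] rpy [ 2.793 -0.022  1.514] F [-0.3  0.1 -1. ] w 15.6
[ 0.0019 -0.0011 -0.0001] [0.0003 0.0001 0.0002] [513.1 120.  174. ]
[ 0.0104 -0.001  -0.0236] [0.0003 0.0001 0.0002] [516.5 120.1 164.6]
[ 0.0147 -0.0009 -0.0353] [0.0003 0.0001 0.0002] [518.2 120.1 159.9]
```

View pics/c5.png

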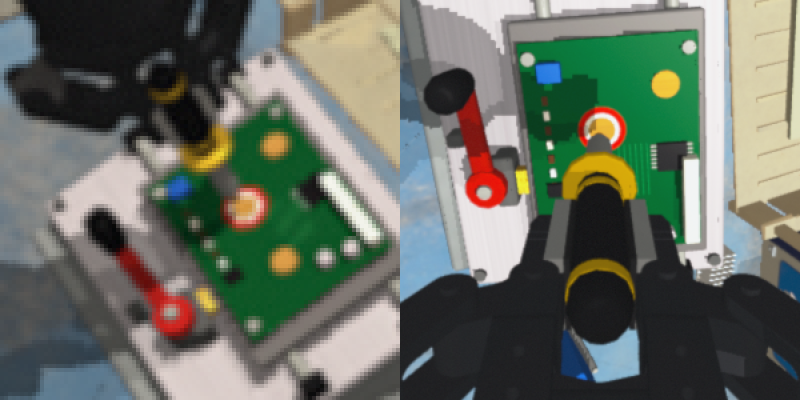

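The tip hovers over the ringed pad in both views, and the axis line points at its centre. Now press in small steps.

```bash
python3 -m creep '[{"dx":0.0035,"dy":-0.001,"dz":-0.006,"rx":0,"ry":0,"rz":0,"grip":1},{"dx":0.0055,"dy":-0.001,"dz":-0.012,"rx":0,"ry":0,"rz":0,"grip":1},{"dx":0.0085,"dy":-0.001,"dz":-0.0185,"rx":0,"ry":0,"rz":0,"grip":1},{"dx":0.0085,"dy":-0.001,"dz":-0.0185,"rx":0,"ry":0,"rz":0,"grip":1},{"dx":0.0085,"dy":-0.001,"dz":-0.0185,"rx":0,"ry":0,"rz":0,"grip":1}]'
python3 - <<'E'
from h import *
F=[]
for i in range(8): get_image("top");F.append(ctrl.read_state()["force"])
print(np.mean(F,0).round(2),np.std(F,0).round(2));padrows((2,0,-3,-5))
E
python3 -m creep '[{"dx":0.001,"dy":0,"dz":-0.003,"rx":0,"ry":0,"rz":0,"grip":1},{"dx":0.003,"dy":0,"dz":-0.008,"rx":0,"ry":0,"rz":0,"grip":1},{"dx":0.0043,"dy":0,"dz":-0.0118,"rx":0,"ry":0,"rz":0,"grip":1},{"dx":0.0043,"dy":0,"dz":-0.0118,"rx":0,"ry":0,"rz":0,"grip":1},{"dx":0.0043,"dy":0,"dz":-0.0118,"rx":0,"ry":0,"rz":0,"grip":1}]'
python3 - <<'E'
from h import *
F=[]
for i in range(8): get_image("top");F.append(ctrl.read_state()["force"])
print(np.mean(F,0).round(2),np.std(F,0).round(2));padrows((-3,-5))
E
```

```text
clock: 11.28
eef_pos: [516.0, 120.4, 167.4]
tool_rot: [2.792, -0.023, 1.515]
force: [-0.3, 0.7, -0.8]
width: 15.0
gripper_force: 58.7
[-0.25 -0.38 -0.86] [0.28 0.4  0.58]
tip [545.1 120.7  87.9] tip in bed axes rel pad [0.6 0.3 2.9] tilt err 0.0018
t 11.68 p [516.  120.4 167.5] rpy [ 2.792 -0.023  1.515] F [-0.4 -0.5 -1.4] w 15.4
[-0.0004 -0.0009 -0.0025] [0.0002 0.0002 0.    ] [515.9 120.1 166.5]
[ 0.0013 -0.0009 -0.0072] [0.0002 0.0002 0.    ] [516.5 120.1 164.6]
[ 0.0039 -0.0009 -0.0142] [0.0002 0.0002 0.    ] [517.6 120.1 161.8]
[ 0.0056 -0.0009 -0.0189] [0.0002 0.0002 0.    ] [518.2 120.1 159.9]
clock: 12.3
eef_pos: [518.5, 120.8, 164.5]
tool_rot: [2.795, -0.022, 1.515]
force: [0.4, 0.2, -0.7]
width: 15.4
gripper_force: 58.8
[-0.7   0.13  0.3 ] [0.44 0.51 0.57]
tip [547.3 121.   84.8] tip in bed axes rel pad [ 1.7  0.5 -0.8] tilt err 0.0023
t 12.7 p [518.5 120.8 164.5] rpy [ 2.795 -0.022  1.515] F [-1.4  0.4 -0.4] w 15.2
[-0.0023 -0.0018 -0.0067] [ 0.0003 -0.0002  0.0001] [517.6 120.1 161.8]
[-0.0006 -0.0018 -0.0114] [ 0.0003 -0.0002  0.0001] [518.2 120.1 159.9]
```

```bash
python3 -m creep '[{"dx":0,"dy":-0.001,"dz":-0.004,"rx":0,"ry":0,"rz":0,"grip":1},{"dx":0,"dy":-0.001,"dz":-0.008,"rx":0,"ry":0,"rz":0,"grip":1},{"dx":0,"dy":-0.001,"dz":-0.0115,"rx":0,"ry":0,"rz":0,"grip":1},{"dx":0,"dy":-0.001,"dz":-0.0115,"rx":0,"ry":0,"rz":0,"grip":1},{"dx":0,"dy":-0.001,"dz":-0.0115,"rx":0,"ry":0,"rz":0,"grip":1}]'
python3 - <<'E'
from h import *
import cv2
F=[]
for i in range(16): im=get_image("wrist");F.append(ctrl.read_state()["force"])
F=np.mean(F,0);n=bed(0,0,1)-bed(0,0,0);print(F.round(2),"push",((F-[-.25,-.38,-.86])@n).round(2));padrows((-5,))
a=cv2.resize(get_image("scene")[190:290,270:370,::-1],(400,400),interpolation=3)
c=cv2.resize(im[200:300,270:370,::-1],(400,400),interpolation=3)
cv2.imwrite("pics/c6.png",np.hstack([a,c]))
E
```

```text
clock: 13.32
eef_pos: [519.5, 120.8, 162.0]
tool_rot: [2.798, -0.021, 1.514]
force: [-0.2, 0.6, 1.2]
width: 15.7
gripper_force: 58.8
[-0.02  0.23  1.27] push 1.93
tip [548.  120.9  82.2] tip in bed axes rel pad [ 1.4  0.4 -3.5] tilt err 0.0054
t 14.12 p [519.4 120.8 161.9] rpy [ 2.798 -0.021  1.514] F [-0.9 -0.3  1. ] w 15.7
[-0.003  -0.0017 -0.0051] [ 0.0004 -0.0007  0.0002] [518.2 120.1 159.9]
```

View pics/c6.png

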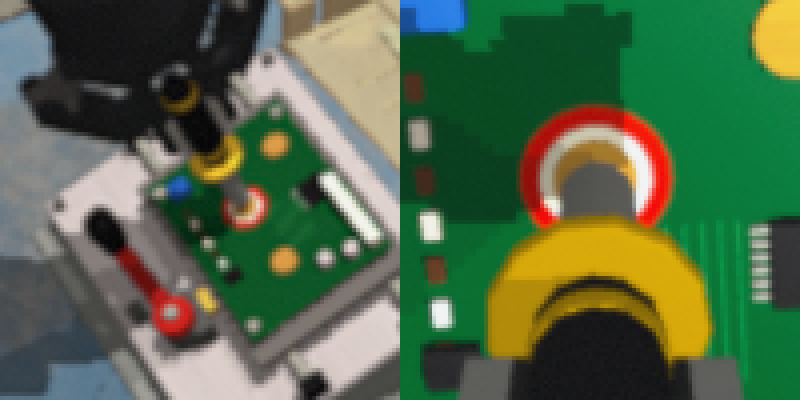

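The probe is on the ringed pad with the tip inside the gold disc and the force at about 1.9 N (some 3 mm in). About 2 mm more.

```bash
python3 -m creep '[{"dx":0,"dy":-0.001,"dz":-0.003,"rx":0,"ry":0,"rz":0,"grip":1},{"dx":-0.001,"dy":-0.001,"dz":-0.006,"rx":0,"ry":0,"rz":0,"grip":1},{"dx":-0.001,"dy":-0.001,"dz":-0.008,"rx":0,"ry":0,"rz":0,"grip":1},{"dx":-0.001,"dy":-0.001,"dz":-0.008,"rx":0,"ry":0,"rz":0,"grip":1},{"dx":-0.001,"dy":-0.001,"dz":-0.008,"rx":0,"ry":0,"rz":0,"grip":1}]'
python3 - <<'E'
from h import *
F=[]
for i in range(16): get_image("wrist");F.append(ctrl.read_state()["force"])
F=np.mean(F,0);n=bed(0,0,1)-bed(0,0,0);print(F.round(2),"push",((F-[-.25,-.38,-.86])@n).round(2));padrows((-5,))
E
```

```text
clock: 14.8
eef_pos: [519.7, 120.7, 160.3]
tool_rot: [2.8, -0.02, 1.514]
force: [0.7, -0.2, 1.9]
width: 15.5
gripper_force: 58.9
[0.57 0.56 2.11] push 2.5
tip [548.  120.8  80.4] tip in bed axes rel pad [ 0.8  0.3 -5.2] tilt err 0.008
t 15.6 p [519.6 120.7 160.2] rpy [ 2.8   -0.02   1.514] F [0.9 1.1 2.4] w 15.6
[-0.0034 -0.0016 -0.0007] [ 0.0005 -0.0012  0.0002] [518.2 120.1 159.9]
```

```bash
python3 -c "
from cell import ctrl
print(ctrl.finish_job())"
```

```text
the job is handed in; nothing more can be done
None
```

I locked the cam lever and handed the job in with the probe held on the ringed pad, pressing at about 2.5 N, which puts the plunger roughly 4 to 5 mm in. By my estimate the tip is within about 1 mm of the pad centre and the probe about 0.01 rad off square; the hand-in gave no verdict.

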